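Put returned locator tags on charge

ROBOT

A 6-joint arm with a two-finger parallel gripper is mounted at the origin on the work surface. World frame = base frame: x ahead of the robot, y to its left, z up, the work surface at z = 0. Lengths are in mm, angles in degrees, forces in N, time in s.
With the tool pointing down it reaches from about 350 to 850 mm from the base axis. Payload 8.1 kg.
Tool frame: the origin (TCP) lies midway between the tips of the shut fingers; the grasp point (between the pads) lies 19 mm behind it; z points along the fingers, y is the direction in which the jaws open and shut (so a half turn about z gives the same grasp; the last joint's range is limited). The gripper opens to 85 mm and grips with 20 to 120 N. Pads are 22 mm wide; open, the fingers measure 114 mm over their backs; the gripper's body (76 mm by 85 mm) begins 54 mm behind the grasp point. The pads swing forward as they close: fully open they stand 13 mm farther back than shut.
Start: joints at [-70.325, 7.471, 85.268, -0, 87.261, -4.893], TCP at [249.488, -545.675, 231.292] pointing down, gripper open.
Joint ranges: [-169.43, 169.43], [-51.17, 129.36], [1.28, 143.12], [-76.62, 256.62], [0, 156.53], [-152.29, 152.29]. Speed limits (degrees/s): [136.94, 136.94, 159.86, 180, 180, 180].

INTERFACE

Orientations are given as [roll, pitch, yaw] about the fixed x, y, z axes, in that order (R = Rz(yaw) Ry(pitch) Rx(roll)).
In Python, from bench import telemetry, snapshot, camera_params, job gives the robot as it stands. The module is installed in compiled form; this text tells all that it offers.
- The arm moves only by the shell command python3 -m jog 'ROWS' [FORCE]. ROWS is JSON, a list that holds one entry, the list of rows, each a list of 7 numbers: the shift along the tool's x, y, z in units of 50 mm (1.0 is 50 mm), then the turn, a rotation vector about the tool's x, y, z in units of 2 pi rad (1.0 is 2 pi rad), then the opening, from 0 (shut) to 1 (fully open). In form: [[[dx, dy, dz, rx, ry, rz, claw], ...]]. A call has 1 to 12 rows; each row shifts and turns the commanded pose from where the row before left it, along the tool's axes as they then stand; what a row does not reach is not made up. A row lasts 1/8 s, in which the tool goes at most 62.5 mm and 10.7 degrees, less where a joint would pass 70% of its speed; a pose out of reach is approached as far as the arm can. A call with a number of a shift or a turn outside -1 to 1 is refused whole. A call with a gripper value outside its range is refused whole. The fingers move at their own pace and stop on an object; FORCE is the grip in N (left out, the last holds). Time passes only in rows, so rows that do not move let the fingers close. It gives the time, the measured TCP pose, the force and the opening at its end, in the units of the state.
- telemetry.sense(): the state, without advancing time (a new reading comes with each control period).
- snapshot(name): name is "scene" or "top" or "wrist"; returns (picture, depth): 384x512x3 uint8, red, green, blue; 384x512 float32, mm along the optical axis (not along the pixel's ray), 0 where there is no reading.
- camera_params(name): a dict with "K" (3x3 intrinsics, pixels), "extrinsics" (4x4, takes a point from camera to world coordinates). Camera axes: x right, y down, z forward; pixel columns grow to the right and rows downward; lengths in mm; the calibration is good to about 2 mm. A picture is of the moment at which its call begins: read the wrist's pose just before it. camera_params takes no time and is no camera call; for the wrist camera it gives the pose at the moment of the call.
- job.hand_in(): hands the job in, once; it reports no verdict.
The state is a dict: "time": time; "joint_pos": joint angles; "qd": joint speeds; "joint_efforts": joint torques, N m; "tool_pos": TCP position; "tcp_rot": TCP orientation; "ft_force": force on the tool from outside, world axes, zero at the start; "wrist_torque": the same for the moment, N m; "finger_gap": finger opening in mm.
Only numpy, scipy, OpenCV 4.12 (cv2) and the standard library are available. Lean on these libraries where they do the work, as an engineer would, in place of code of your own. Each camera call takes 0.05 s, during which the arm holds its last target. There are 200 camera calls.

TASK

Two locator tags have come back from collected parcels: lay each one face up in the charging cradle whose cover has its own colour, and press both covers down until they click shut and stay shut. Then, with both covers shut, flip the charger's red toggle switch over to on (away from the front, towards the green mark). Leave the white cradle shut, and do not knock the parcels and other things on the table about.

Things in the scene. Friction and masses are not known exactly. Their poses are not given: they have to be found in the camera images.
- green_bay (a point): centre of the floor of the green cradle's bay, 14 mm above the table; z up, x along the cradle from front catch to rear hinge. Floor 84 x 46 mm, with 6 mm high ridges at both ends and short 6 mm rails at the corners; the sides are open for fingers. Starts empty with the cover open.
- green_hinge (a point): middle of the green cover's hinge axis, which runs along y: 58 mm behind (+x) and 24 mm above the bay's centre; axes as the bay's
- green_cover (a joint): angle of the green cover (128 x 62 x 4 mm green frame, clear window), rad: 0 flat shut, 1.75 open, leaning 10 degrees back from the bay. A weak spring pushes it open; in the last 12 mm at its free edge a nub must be forced past a sprung catch (about 7 N pressed at the free edge), which then holds it at about 0.01.
- green_lip (a point): point on the green cover's outer face, on its middle line, 116 mm from the hinge axis, 12 mm from the free edge: the place to press. Moves with the cover; z is the outward normal (up when shut), x points to the hinge.
- orange_bay (a point): centre of the floor of the orange cradle's bay, 14 mm above the table; z up, x along the cradle from front catch to rear hinge. Floor 84 x 46 mm, with 6 mm high ridges at both ends and short 6 mm rails at the corners; the sides are open for fingers. Starts empty with the cover open.
- orange_hinge (a point): middle of the orange cover's hinge axis, which runs along y: 58 mm behind (+x) and 24 mm above the bay's centre; axes as the bay's
- orange_cover (a joint): angle of the orange cover (128 x 62 x 4 mm orange frame, clear window), rad: 0 flat shut, 1.75 open, leaning 10 degrees back from the bay. A weak spring pushes it open; in the last 12 mm at its free edge a nub must be forced past a sprung catch (about 7 N pressed at the free edge), which then holds it at about 0.01.
- orange_lip (a point): point on the orange cover's outer face, on its middle line, 116 mm from the hinge axis, 12 mm from the free edge: the place to press. Moves with the cover; z is the outward normal (up when shut), x points to the hinge.
- tray: dark tray 185 x 370 x 6 mm on the table, origin: centre of its underside. On it stand three parallel black cradles, each 150 mm long (x) and 70 mm wide, at 130 mm pitch along y, in any order.
- white_cover (a joint): opening angle of the white cover of the third cradle, rad; it starts shut (about 0.01) over a tag that is already charging; same sizes as the others
- white_bay (a point): centre of the bay floor of the white cradle, as for the other two
- green_tag: green locator tag: a flat white plastic block 76 x 38 x 18 mm (x, y, z) with green face on top, 50 g, lying face up on the table. Origin: centre of its underside; x along its length. It may go in either way round.
- orange_tag: orange locator tag: a flat white plastic block 76 x 38 x 18 mm (x, y, z) with orange face on top, 50 g, lying face up on the table. Origin: centre of its underside; x along its length. It may go in either way round.
- switch (a joint): angle of the charger's toggle switch, rad: 0 = off, lever leaning towards the front (-x of its housing, towards the robot); 1.0 = on, leaning to the rear (+x). It stays where it is left (about 1 N at the knob).
- switch_tip (a point): centre of the red 26 mm ball knob at the lever's end, 60 mm from the lever's pivot
- switch_base: grey housing of the switch, 70 x 50 x 25 mm, fixed to the table; origin: centre of its underside; the lever's pivot lies 22 mm above the origin and its axis runs along y; a green mark on the top shows the on side (+x)
- carton_a: small brown carton, 120 x 90 x 60 mm; a bystander (origin on its underside)
- carton_b: small brown carton, 100 x 150 x 50 mm; a bystander (origin on its underside)
- tape_roll: roll of yellow tape, 90 mm across, 48 mm high, lying flat; a bystander (origin on its underside)
- mug: blue mug, 76 mm across, 90 mm high; a bystander (origin on its underside)
- scanner: black hand scanner, about 185 x 55 x 32 mm, lying flat; a bystander (origin on its underside)
- marker: white marker pen with a black cap, 135 x 18 mm, lying; a bystander (origin on its underside)
Mind the look-alikes: they are no part of the job. What is shaped like the switch_base but pink or purple is not meant.

How it is judged (in metres and radians):
On the way, in this order (a step that is already met when the one before it is completed fails the run):
1. each tag lies home in its own cradle and both covers are shut, the switch still off (distance between green_tag and green_bay below 0.009 m and angle between each of green_tag, orange_tag's own z axis and vertical below 0.05 rad and angle between the x axis of green_tag and the x axis of green_bay, either way round below 0.15 rad and value of joint each of green_cover, orange_cover below 0.04 rad and distance between orange_tag and orange_bay below 0.009 m and angle between the x axis of orange_tag and the x axis of orange_bay, either way round below 0.15 rad and value of joint switch below 0.4 rad), for 0.2 s.
2. the switch is flipped on (value of joint switch above 0.8 rad), for 0.2 s.
At the end, for the whole second after the job is handed in: Each tag lies flat (0.05 rad), face up and at rest in the bay of its colour (centre within 9 mm, lengthwise within 0.15 rad, either way round); green, orange and white covers are held shut by their catches (below 0.04 rad); the switch is on (above 0.8 rad) (distance between green_tag and green_bay below 0.009 m and angle between each of green_tag, orange_tag's own z axis and vertical below 0.05 rad and angle between the x axis of green_tag and the x axis of green_bay, either way round below 0.15 rad and value of joint each of green_cover, orange_cover, white_cover below 0.04 rad and distance between orange_tag and orange_bay below 0.009 m and angle between the x axis of orange_tag and the x axis of orange_bay, either way round below 0.15 rad and value of joint switch above 0.8 rad and linear speed of each of green_tag, orange_tag below 0.02 m/s); the robot touches nothing.
It fails at once if the switch is turned on while the green or orange cover is not shut (value of joint switch above 0.6 rad and value of joint any of green_cover, orange_cover above 0.06 rad).
It fails at once if the white cover is opened (value of joint white_cover above 0.15 rad).
It fails at once if a bystander is knocked more than 50 mm away (distance of any of carton_a, carton_b, tape_roll, mug, scanner, marker from where it was at the start of the episode above 0.05 m).
It also fails if it takes over 72 s, if anything falls off the work surface, if the arm or the gripper's body presses on something with over 40 N, if the wrist force passes 120 N, or if a joint passes its speed limit or range.

## Working session

There is one attempt and no reset: what is moved stays moved. The work goes in short steps, Python scripts to look and compute and a shell command to move; the robot and the scene stay as the last step left them, time stands still between calls to the robot, and variables do not carry over. Pictures are saved under pics/ and viewed, about 8 in all and at most 12, crops included, and the job is handed in when it is done.

```bash
mkdir -p pics; cat > h.py <<'E'
import numpy as np, cv2
from bench import telemetry, snapshot, camera_params
def shot(n,fn=None):
    p=camera_params(n); im,d=snapshot(n)
    if fn: cv2.imwrite('pics/'+fn,cv2.cvtColor(im,cv2.COLOR_RGB2BGR))
    return im,d,np.array(p['K']),np.array(p['extrinsics'])
def world(d,K,E):
    v,u=np.mgrid[:d.shape[0],:d.shape[1]]
    P=np.stack([(u-K[0,2])/K[0,0]*d,(v-K[1,2])/K[1,1]*d,d],-1)
    return P@E[:3,:3].T+E[:3,3]
def ray(u,v,z,K,E):
    r=E[:3,:3]@np.array([(u-K[0,2])/K[0,0],(v-K[1,2])/K[1,1],1]);o=E[:3,3]
    return o+r*(z-o[2])/r[2]
E
python3 - <<'E'
from h import *
a=shot('top','top1.png');b=shot('scene','scene1.png')
np.savez('top.npz',im=a[0],d=a[1],K=a[2],E=a[3]);np.savez('scene.npz',im=b[0],d=b[1],K=b[2],E=b[3])
print(telemetry.sense());print(a[2],a[3],b[3])
E
```

```text
{'time': 0.1, 'joint_pos': array([-7.03251905e+01,  7.51149719e+00,  8.53228906e+01,  1.85289152e-03,
        8.72624271e+01, -4.89169573e+00]), 'qd': array([ 0.07905391, -0.07644118, -0.04863105, -0.00997811, -0.058134  ,
        0.01698925]), 'joint_efforts': array([ 8.30360714e-04, -5.70948887e+01, -5.01942873e+01, -1.50585242e-04,
        8.22758971e-03, -2.03935101e-04]), 'tool_pos': array([ 249.32546687, -545.19727587,  230.34330244]), 'tcp_rot': array([-1.79903696e+02, -1.00995311e-02,  2.45664067e+01]), 'ft_force': array([-0.47220442, -0.35422833, -0.68525734]), 'wrist_torque': array([0.00771294, 0.02067484, 0.02715317]), 'finger_gap': 85.52650101156246}
[[382.21982313   0.         250.40075415]
 [  0.         382.21982313 198.36562654]
 [  0.           0.           1.        ]] [[ 8.51445887e-03 -9.94988326e-01  9.96279813e-02  4.16102619e+02]
 [-9.99794540e-01 -6.63785454e-03  1.91524678e-02  2.74509093e+01]
 [-1.83951658e-02 -9.97705846e-02 -9.94840413e-01  1.44469773e+03]
 [ 0.00000000e+00  0.00000000e+00  0.00000000e+00  1.00000000e+00]] [[ 1.39288965e-01  8.34263195e-01 -5.33482432e-01  1.16618224e+03]
 [ 9.90177400e-01 -1.23941627e-01  6.47084994e-02 -4.18878297e+01]
 [-1.21367611e-02 -5.37255427e-01 -8.43332263e-01  1.01363054e+03]
 [ 0.00000000e+00  0.00000000e+00  0.00000000e+00  1.00000000e+00]]
```

View pics/top1.png

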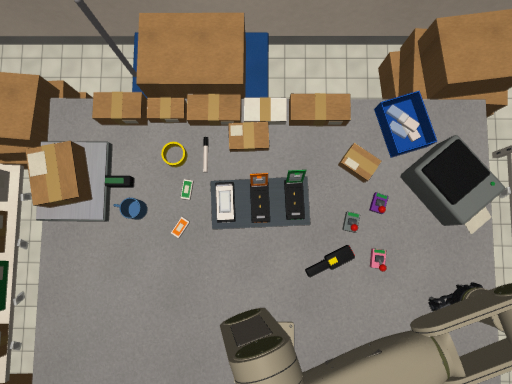

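View pics/scene1.png

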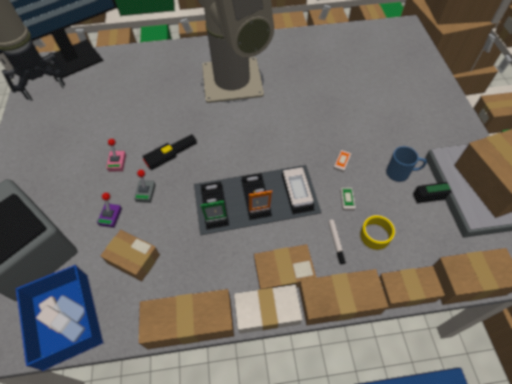

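The top view shows the orange tag at (180,227), the green tag at (187,189), and the cradles white (225,203), orange (260,203) and green (295,200). The grey switch is at (352,222), next to the pink and purple look-alikes. Next I'll work out coarse positions.

```bash
cat >> h.py <<'E'
def rect(m,z,K,E):
    """min-area rect of largest blob in mask, cast to plane z: centre, long-axis yaw deg, sizes"""
    n,l,s,c=cv2.connectedComponentsWithStats(m.astype(np.uint8))
    if n<2: return None
    k=1+np.argmax(s[1:,4]); v,u=np.nonzero(l==k)
    P=np.array([ray(a,b,z,K,E)[:2] for a,b in zip(u,v)],np.float32)
    (c,(w,h),a)=cv2.minAreaRect(P)
    if w<h: w,h,a=h,w,a+90
    return np.round(c,1),round((a+90)%180-90,1),round(w,1),round(h,1),(int(u.mean()),int(v.mean()),len(u))
def hsv(im): return [x.astype(int) for x in cv2.split(cv2.cvtColor(im,cv2.COLOR_RGB2HSV))]
E
python3 - <<'E'
from h import *
f=np.load('top.npz');im,d,K,E=[f[k] for k in('im','d','K','E')]
H,S,V=hsv(im)
def box(x0,y0,x1,y1):
    m=np.zeros(H.shape,bool);m[y0:y1,x0:x1]=1;return m
W=world(d,K,E)
print('tagG',rect(box(175,175,200,203)&((V>190)|((S>100)&(H>40)&(H<90))),18,K,E))
print('tagO',rect(box(165,212,195,243)&((V>190)|((S>120)&(H<25))),18,K,E))
print('tray',rect(box(200,160,320,240)&(V<80)&(W[...,2]<30),6,K,E))
print('white',rect(box(212,178,238,226)&(V>180)&(S<60),40,K,E))
for n,b,h0,h1 in(('orange',(245,165,273,195),0,25),('green',(283,160,310,195),45,90)):
    m=box(*b)&(S>100)&(H>h0)&(H<h1); P=W[m]; print(n,m.sum(),np.round(P.mean(0)),P.min(0).round(),P.max(0).round())
m=box(340,205,365,235)
r=m&(S>150)&((H<8)|(H>172)); print('knob',W[r].round()[::5],np.median(W[r],0))
print('swbox',rect(m&(W[...,2]>15)&(W[...,2]<35),25,K,E))
g=m&(S>100)&(H>40)&(H<90);print('mark',g.sum(),W[g].mean(0))
for n,b in(('scanner',(300,240,360,280)),('carton',(335,140,385,185)),('marker',(198,132,214,176)),('tape',(155,138,190,170))):
    P=W[box(*b)&(W[...,2]>12)];print(n,np.percentile(P,[2,98],axis=0).round().tolist())
s=np.load('scene.npz');Ws=world(s['d'],s['K'],s['E']);h,S2,v=hsv(s['im'])
b=np.zeros(h.shape,bool);b[165:182,133:150]=1;r=b&(S2>150)&((h<8)|(h>172));print('knob scene',np.median(Ws[r],0))
E
```

```text
tagG (array([593.3, 297.3]), -8.1, 71.8, 33.1, (186, 188, 130))
tagO (array([450. , 319.4]), -32.7, 71.9, 33.5, (179, 226, 180))
tray (array([555.1, -45.7]), -86.7, 227.3, 163.7, (277, 199, 1412))
white (array([542.5, 150.6]), 3.0, 125.0, 60.3, (224, 201, 490))
orange 153 [618.  24. 120.] [416.  -6.  -0.] [ 658.   57. 1445.]
green 118 [ 632. -104.  121.] [ 618. -136.   45.] [642. -74. 167.]
knob [[ 464. -311.   82.]
 [ 460. -309.   88.]
 [ 457. -306.   84.]
 [ 457. -323.   87.]
 [ 453. -316.   89.]
 [ 449. -309.   89.]
 [ 446. -304.   80.]
 [ 446. -320.   87.]] [ 453.01691075 -312.11123898   86.73086513]
swbox (array([ 474.7, -317.9]), -12.3, 70.0, 51.6, (350, 220, 206))
mark 36 [ 501.47439721 -324.7800456    26.13156412]
scanner [[280.0, -318.0, 20.0], [385.0, -154.0, 39.0]]
carton [[630.0, -407.0, 19.0], [751.0, -282.0, 66.0]]
marker [[663.0, 221.0, 12.0], [792.0, 237.0, 23.0]]
tape [[416.0, 27.0, 14.0], [766.0, 387.0, 1445.0]]
knob scene [ 460.24007936 -314.10498491   85.31464751]
```

```bash
python3 -m jog '[[[0.73,-0.84,-0.09,0,0,0,1],[0.73,-0.84,-0.09,0,0,0,1],[0.73,-0.84,-0.09,0,0,0,1],[0.73,-0.84,-0.09,0,0,0,1],[0.73,-0.84,-0.09,0,0,0,1],[0.73,-0.84,-0.09,0,0,0,1],[0.73,-0.84,-0.09,0,0,0,1],[0.73,-0.84,-0.09,0,0,0,1],[0.73,-0.84,-0.09,0,0,0,1],[0.73,-0.84,-0.09,0,0,0,1],[0.73,-0.84,-0.09,0,0,0,1],[0.73,-0.84,-0.09,0,0,0,1]]]' 40
python3 -m jog '[[[0.73,-0.84,-0.09,0,0,0,1],[0.73,-0.84,-0.09,0,0,0,1],[0.73,-0.84,-0.09,0,0,0,1],[0.73,-0.84,-0.09,0,0,0,1],[0,0,0,0,0,-0.0284,1],[0,0,0,0,0,-0.0284,1],[0,0,0,0,0,-0.0284,1],[0,0,0,0,0,-0.0284,1],[0,0,0,0,0,-0.0284,1],[0,0,0,0,0,-0.0284,1]]]'
python3 -m jog '[[[0,0,0,0,0,-0.0284,1],[0,0,0,0,0,-0.0284,1],[0,0,0,0,0,-0.0284,1],[0,0,0,0,0,-0.0284,1],[0,0,0,0,0,-0.0284,1],[0,0,0,0,0,-0.0284,1],[0,0,0,0,0,0,1]]]'
python3 - <<'E'
from h import *
a=shot('wrist','w1.png');np.savez('w1.npz',im=a[0],d=a[1],K=a[2],E=a[3])
print(telemetry.sense(),a[2],a[3])
E
```

```text
time: 1.6
tool_pos: [438.3, 96.7, 285.3]
tcp_rot: [180.0, -0.0, 24.6]
ft_force: [1.6, -1.2, -0.2]
finger_gap: 85.6
time: 2.85
tool_pos: [501.0, 308.2, 302.7]
tcp_rot: [-179.9, 0.0, 86.2]
ft_force: [1.3, -0.5, -0.6]
finger_gap: 85.4
time: 3.72
tool_pos: [501.0, 308.2, 302.8]
tcp_rot: [-180.0, -0.0, 147.2]
ft_force: [0.3, -0.1, 0.4]
finger_gap: 85.4
{'time': 3.775, 'joint_pos': array([ 2.66029458e+01,  4.62953741e+00,  8.09072023e+01,  2.50344981e-03,
        9.45093064e+01, -3.04241199e+01]), 'qd': array([-0.00158635, -0.09709269, -0.10521934,  0.00358515,  0.05006855,
        1.36918505]), 'joint_efforts': array([ 4.91830695e-03, -5.49606621e+01, -5.06990933e+01,  2.34601039e-04,
        6.91662819e-03, -8.12468156e-01]), 'tool_pos': array([501.03813401, 308.21348937, 302.84819167]), 'tcp_rot': array([-1.79961558e+02, -2.54697419e-02,  1.47027253e+02]), 'ft_force': array([ 0.46216969,  0.66593617, -0.39801656]), 'wrist_torque': array([ 0.01881727, -0.0359666 ,  0.02494669]), 'finger_gap': 85.34034217964094} [[306.92978098   0.         253.46385441]
 [  0.         306.92978098 195.46197743]
 [  0.           0.           1.        ]] [[ 5.41278418e-01  8.01716984e-01  2.53510457e-01  4.36437821e+02]
 [ 8.40842068e-01 -5.15547864e-01 -1.64909119e-01  3.49860793e+02]
 [-1.51366713e-03  3.02424004e-01 -9.53172299e-01  4.47034318e+02]
 [ 0.00000000e+00  0.00000000e+00  0.00000000e+00  1.00000000e+00]]
```

View pics/w1.png

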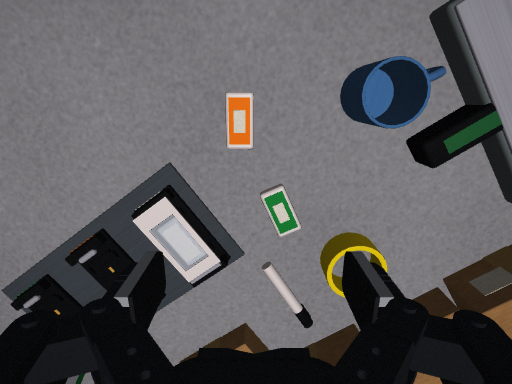

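Both tags are clear in the wrist view, orange at (240,120) and green at (281,210), with part of the tray and the white cradle.

```bash
python3 - <<'E'
from h import *
f=np.load('w1.npz');im,d,K,E=[f[k] for k in('im','d','K','E')]
H,S,V=hsv(im);print('bg V',np.median(V[:90,:200]))
def box(x0,y0,x1,y1):
    m=np.zeros(H.shape,bool);m[y0:y1,x0:x1]=1;return m
W=world(d,K,E)
b=box(215,80,265,160)
print('O color',rect(b&(S>150)&(H<25),18,K,E)); print('O all',rect(b&((V>165)|(S>150)),18,K,E))
b=box(250,175,310,245)
print('G color',rect(b&(S>120)&(H>40)&(H<90),18,K,E)); print('G all',rect(b&((V>165)|(S>120)),18,K,E))
b=box(125,185,232,290);print('white',rect(b&(V>140)&(S<40),40,K,E))
for c in((240,105),(272,215),(165,245)):print(W[c[1],c[0]].round(1))
E
```

```text
bg V 120.0
O color (array([450.3, 316.4]), -32.8, 59.7, 28.0, (238, 120, 681))
O all (array([450.7, 316.6]), -32.9, 73.0, 35.2, (239, 119, 1459))
G color (array([594.9, 295.6]), -8.4, 61.6, 28.3, (280, 211, 514))
G all (array([594. , 296.1]), -8.3, 73.4, 35.8, (280, 210, 1014))
white (array([545.4, 147.9]), 3.5, 130.1, 61.7, (176, 240, 3356))
[433.8 329.5  21.1]
[590.9 282.6  19.2]
[538.  130.4  42.5]
```

```bash
python3 -m jog '[[[0.94,-0.406,0.4,0,0,0,1],[0,0,1,0,0,0,1],[0,0,1,0,0,0,1],[0,0,1,0,0,0,1],[0,0,1,0,0,0,1],[0,0,1,0,0,0,1],[0,0,0.4,0,0,0,1],[0,0,0.22,0,0,0,1],[0,0,0,0,0,0,1]]]' 40
python3 -m jog '[[[0,0,0,0,0,0,0],[0,0,0,0,0,0,0],[0,0,0,0,0,0,0],[0,0,0,0,0,0,0],[0,0,0,0,0,0,0],[0,0,0,0,0,0,0]]]' 40
```

```text
time: 4.9
tool_pos: [451.3, 317.0, 3.1]
tcp_rot: [180.0, 0.0, 147.2]
ft_force: [0.0, -0.1, -0.3]
finger_gap: 85.6
time: 5.65
tool_pos: [451.6, 317.2, 3.6]
tcp_rot: [179.9, 0.1, 147.3]
ft_force: [-0.3, 0.4, 6.6]
finger_gap: 37.2
```

```bash
python3 -m jog '[[[0,0,-0.5,0,0,0,0],[0,0,-1,0,0,0,0],[0,0,-0.9,0,0,-0.0251,0],[0,0,-0.9,0,0,-0.0251,0],[0,0,-0.9,0,0,-0.0251,0],[0,0,-0.8,0,0,-0.025,0]]]' 40
python3 -m jog '[[[-0.04,-0.99,0,0,0,0,0],[-0.04,-0.99,0,0,0,0,0],[-0.04,-0.99,0,0,0,0,0],[-0.04,-0.99,0,0,0,0,0],[-0.04,-0.99,0,0,0,0,0],[-0.04,-0.99,0,0,0,0,0],[0,0,0,0,0,0,0]]]' 40
python3 - <<'E'
from h import *
a=shot('wrist','w2.png');np.savez('w2.npz',im=a[0],d=a[1],K=a[2],E=a[3])
E
```

```text
time: 6.4
tool_pos: [450.7, 316.6, 254.2]
tcp_rot: [180.0, 0.0, -176.3]
ft_force: [0.5, -0.3, -0.4]
finger_gap: 37.0
time: 7.28
tool_pos: [480.1, 17.9, 252.3]
tcp_rot: [-180.0, -0.0, -176.9]
ft_force: [0.2, 0.8, -0.1]
finger_gap: 36.7
```

View pics/w2.png

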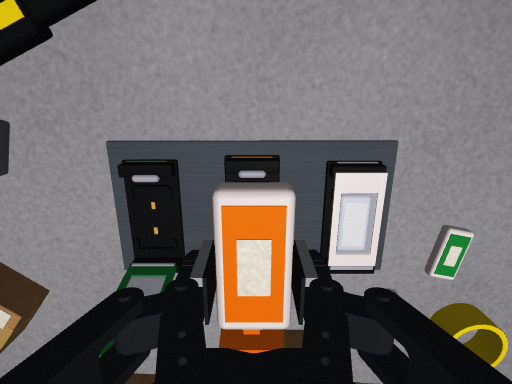

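The orange tag is gripped squarely. The tray's front corners are at (108,141) and (397,140), the green bay is open at (153,215), and the white cover is at (355,220).

```bash
python3 - <<'E'
from h import *
f=np.load('w2.npz');im,d,K,E=[f[k] for k in('im','d','K','E')]
H,S,V=hsv(im)
def box(x0,y0,x1,y1):
    m=np.zeros(H.shape,bool);m[y0:y1,x0:x1]=1;return m
W=world(d,K,E)
p,q=ray(108,141,6,K,E),ray(397,140,6,K,E)
print('tray front',p,q,np.linalg.norm(p-q),np.degrees(np.arctan2(*(p-q)[1::-1])))
print('white',rect(box(320,160,392,272)&(V>140)&(S<40),42,K,E), W[215,332], W[262,350])
for u in(153,):
  for v in range(150,270,4): print(v,W[v,u].round(1),im[v,u])
print('row z20: '); print([(u,)+tuple(W[215,u].round(0)) for u in range(112,196,4)])
print([(v,)+tuple(W[v,253].round(0)) for v in range(146,184,4)])
print([(u,)+tuple(W[168,u].round(0)) for u in range(210,300,4)])
E
```

```text
tray front [ 464.88076873 -168.01076439    6.        ] [443.62475846 196.40974615   6.        ] 365.0398971075731 -86.66181978138768
white (array([545. , 148.4]), 3.0, 129.2, 61.4, (356, 219, 4756)) [535.815702   117.65369041  41.00868985] [599.01662477 149.20975807  42.38970453]
150 [ 473.  -111.3    7.3] [69 76 81]
154 [ 478.2 -111.7    6.7] [64 69 77]
158 [ 483.5 -112.     6.5] [64 71 76]
162 [ 485.9 -108.1   19.2] [13 14 15]
166 [ 487.7 -103.7   33.6] [18 20 19]
170 [ 492.7 -104.1   33. ] [19 20 21]
174 [ 497.6 -104.1   33.6] [25 25 26]
178 [ 501.6 -103.1   37.3] [167 166 175]
182 [ 512.6 -110.2   16.3] [51 51 53]
186 [ 516.5 -108.8   21.2] [14 14 15]
190 [ 523.5 -110.8   15.8] [18 19 20]
194 [ 529.4 -111.5   14.6] [20 19 21]
198 [ 534.1 -110.9   17. ] [16 17 19]
202 [ 539.9 -111.5   16.1] [179 137  54]
206 [ 545.4 -111.6   16.4] [206 160  62]
210 [ 551.2 -112.    15.9] [17 17 18]
214 [ 557.  -112.3   15.7] [19 20 21]
218 [ 562.7 -112.6   15.6] [16 17 18]
222 [ 569.4 -113.6   13.4] [20 19 22]
226 [ 574.  -112.9   16.3] [20 20 18]
230 [ 580.3 -113.4   15.4] [37 30 21]
234 [ 586.  
[... 3006 characters left out ...]
.0), np.float64(33.0)), (258, np.float64(483.0), np.float64(23.0), np.float64(34.0)), (262, np.float64(483.0), np.float64(28.0), np.float64(34.0)), (266, np.float64(482.0), np.float64(32.0), np.float64(35.0)), (270, np.float64(482.0), np.float64(37.0), np.float64(34.0)), (274, np.float64(482.0), np.float64(42.0), np.float64(35.0)), (278, np.float64(482.0), np.float64(47.0), np.float64(34.0)), (282, np.float64(487.0), np.float64(54.0), np.float64(7.0)), (286, np.float64(487.0), np.float64(59.0), np.float64(8.0)), (290, np.float64(487.0), np.float64(65.0), np.float64(6.0)), (294, np.float64(486.0), np.float64(70.0), np.float64(7.0)), (298, np.float64(486.0), np.float64(75.0), np.float64(8.0))]
```

```bash
python3 - <<'E'
from h import *
f=np.load('w2.npz');im=f['im']
c=im[150:275,100:300].astype(float);c=np.clip((c/255)**0.45*255,0,255).astype(np.uint8)
c=cv2.resize(c,None,fx=4,fy=4,interpolation=cv2.INTER_CUBIC)
cv2.imwrite('pics/w2c.png',cv2.cvtColor(c,cv2.COLOR_RGB2BGR))
E
```

```text
(no output)
```

View pics/w2c.png

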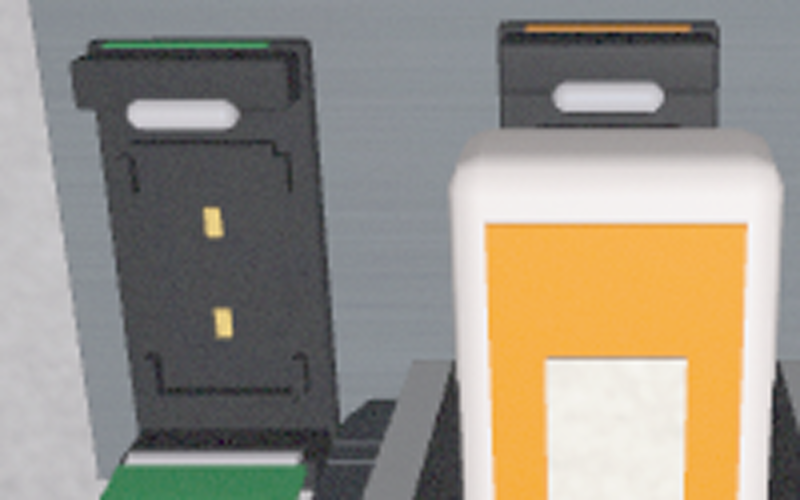

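The crop shows the gold contacts of the green bay at (213,222) and (223,323), the bay's ridge lines at v=143 and v=390, and the front colour strips of the green and orange cradles at v=44 and v=28.

```bash
python3 - <<'E'
from h import *
f=np.load('w2.npz');K,E=f['K'],f['E']
g=lambda u,v,z:ray(100+u/4,150+v/4,z,K,E).round(1)
a=np.radians(3.34);X=np.array([np.cos(a),np.sin(a),0]);Y=np.array([-X[1],X[0],0])
T=np.array([546.6,19.6,0])
for n,u,v,z in[('c1',213,222,14),('c2',223,323,14),('ridgeF14',200,143,14),('ridgeF20',200,143,20),('ridgeR14',226,391,14),('ridgeR20',226,391,20),('gFrontL',100,44,34),('gFrontR',270,44,34),('oFrontL',525,28,34),('oFrontR',690,28,34),('gbar',183,115,36),('obar',608,97,36),('gblockFL',92,40,34),('gblockFR',310,40,34),('oblockFL',500,22,34),('oblockFR',718,22,34),('oblk bottomL',500,128,14),('oR',718,128,14),('gtrayR',105,470,6)]:
    p=g(u,v,z);print(n,p,'tray',round((p-T)@X,1),round((p-T)@Y,1))
E
```

```text
c1 [ 545.6 -112.    14. ] tray -8.7 -131.3
c2 [ 581.9 -110.2   14. ] tray 27.7 -131.6
ridgeF14 [ 518.6 -115.    14. ] tray -35.8 -132.7
ridgeF20 [ 516.8 -113.    20. ] tray -37.5 -130.6
ridgeR14 [ 607.5 -110.3   14. ] tray 53.2 -133.2
ridgeR20 [ 604.3 -108.3   20. ] tray 50.2 -131.0
gFrontL [ 483.3 -136.8   34. ] tray -72.3 -152.4
gFrontR [480.5 -85.9  34. ] tray -72.1 -101.5
oFrontL [471.5  -9.9  34. ] tray -76.7 -25.1
oFrontR [468.8  39.2  34. ] tray -76.5 24.1
gbar [ 503.4 -112.4   36. ] tray -50.8 -129.3
obar [490.7  15.9  36. ] tray -56.0 -0.4
gblockFL [ 482.2 -139.1   34. ] tray -73.5 -154.7
gblockFR [478.6 -74.   34. ] tray -73.3 -89.5
oblockFL [470.1 -17.4  34. ] tray -78.5 -32.5
oblockFR [466.5  47.4  34. ] tray -78.3 32.4
oblk bottomL [508.2 -18.2  14. ] tray -40.5 -35.5
oR [504.3  52.   14. ] tray -40.3 34.8
gtrayR [ 645.9 -157.8    6. ] tray 88.8 -182.9
```

```bash
python3 - <<'E'
from h import *
f=np.load('w2.npz');im,d,K,E=[f[k] for k in('im','d','K','E')]
H,S,V=hsv(im);m=np.zeros(H.shape,bool);m[190:328,215:295]=1
W=world(d,K,E);print(W[210,235],W[310,240])
for z in(264,266.7,269):print(rect(m&(S>150)&(H<25),z,K,E))
E
```

```text
[451.1890385    7.58497875 267.81816537] [503.82451284  12.01864547 268.27046399]
(array([481.9,  17.6]), 3.1, 63.5, 30.0, (253, 260, 5178))
(array([480.3,  17.5]), 3.1, 62.2, 29.4, (253, 260, 5178))
(array([478.9,  17.4]), 3.1, 61.1, 28.9, (253, 260, 5178))
```

```bash
python3 -m jog '[[[-0.7,-0.02,0.6,0,0,0,0],[-0.7,-0.02,0.6,0,0,0,0],[0,0,0.8,0,0,0,0],[0,0,0.8,0,0,0,0],[0,0,0.8,0,0,0,0],[0,0,0.5,0,0,0,0],[0,0,0,0,0,0,0]]]' 40
python3 - <<'E'
from h import *
print(telemetry.sense()['tool_pos'],telemetry.sense()['tcp_rot'])
a=shot('wrist','w3.png');np.savez('w3.npz',im=a[0],d=a[1],K=a[2],E=a[3])
im=a[0];c=np.clip((im/255.)**0.5*255,0,255).astype(np.uint8)
cv2.imwrite('pics/w3c.png',cv2.cvtColor(c,cv2.COLOR_RGB2BGR))
E
```

```text
time: 8.2
tool_pos: [547.6, 24.5, 44.7]
tcp_rot: [179.9, -0.3, -176.6]
ft_force: [-0.4, 0.2, 0.6]
finger_gap: 36.9
[547.64210134  24.52814504  44.73120015] [ 179.94560107   -0.30941528 -176.55466294]
```

View pics/w3c.png

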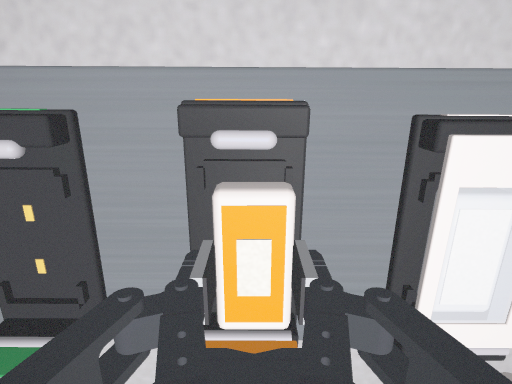

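```bash
python3 - <<'E'
from h import *
f=np.load('w3.npz');im,d,K,E=[f[k] for k in('im','d','K','E')]
s=telemetry.sense();print(s['tool_pos'],s['tcp_rot'],s['qd'].round(2))
a=np.radians(3.34);X=np.array([np.cos(a),np.sin(a),0]);Y=np.array([-X[1],X[0],0])
T=np.array([546.6,19.6,0])
for n,u,v,z in[('bar',244,140,37),('ridge',245,160,20),('ridgeL',204,160,20),('ridgeR',286,160,20),('bodyL',187,150,14),('bodyR',304,150,14),('frontL',179,103,34),('frontR',309,103,34),('bodyL2',191,240,14),('bodyR2',304,210,14),
 ('gridge',30,168,20),('gc1',28,213,14),('gc2',41,266,14),('grear',40,302,14)]:
    p=ray(u,v,z,K,E);print(n,p.round(1),'tray',round((p-T)@X,1),round((p-T)@Y,1))
H,S,V=hsv(im);m=np.zeros(H.shape,bool);m[190:328,215:295]=1
r=rect(m&(S>150)&(H<25),59.1,K,E);print(r)
E
```

```text
[549.2299856   24.20355142  46.72772176] [ 1.79972010e+02 -1.24840127e-01 -1.76561857e+02] [-0.36 -1.78 -1.96 -0.09  0.2  -0.12]
bar [490.6  15.9  37. ] tray -56.1 -0.4
ridge [503.8  16.7  20. ] tray -42.9 -0.4
ridgeL [505.1  -6.2  20. ] tray -42.9 -23.3
ridgeR [502.4  39.5  20. ] tray -43.0 22.4
bodyL [501.1 -16.9  14. ] tray -47.5 -33.7
bodyR [497.1  50.   14. ] tray -47.7 33.2
frontL [475.1 -16.5  34. ] tray -73.4 -31.9
frontR [471.3  46.4  34. ] tray -73.6 31.1
bodyL2 [557.6 -14.5  14. ] tray 9.0 -34.7
bodyR2 [533.4  54.   14. ] tray -11.2 35.1
gridge [ 515.6 -103.7   20. ] tray -38.1 -121.3
gc1 [ 545.5 -113.7   14. ] tray -8.8 -133.0
gc2 [ 581.8 -111.    14. ] tray 27.6 -132.5
grear [ 609.4 -115.6   14. ] tray 54.8 -138.7
(array([547.9,  24.1]), 3.5, 62.0, 29.4, (253, 260, 5175))
```

```bash
python3 -m jog '[[[-0.016,-0.096,0,0,0,0,0],[0,0,0.2,0,0,0,0],[0,0,0,0,0,0,0],[0,0,0,0,0,0,0]]]' 40
python3 - <<'E'
from h import *
s=telemetry.sense();print(s['tool_pos'],s['tcp_rot'],s['qd'].round(2))
E
```

```text
time: 8.75
tool_pos: [551.2, 18.2, 37.4]
tcp_rot: [180.0, -0.0, -176.6]
ft_force: [0.5, -0.3, -1.6]
finger_gap: 37.0
[551.15746409  18.22084141  37.37539044] [ 1.79995104e+02 -1.65037278e-03 -1.76645335e+02] [ 0.11 -0.04 -0.16  0.11 -0.07 -0.05]
```

```bash
python3 -m jog '[[[0.016,0.027,0.1,0,0,0,0],[0,0,0.15,0,0,0,0],[0,0,0.08,0,0,0,0],[0,0,0.06,0,0,0,0],[0,0,0,0,0,0,0],[0,0,0,0,0,0,0]]]' 40
python3 -m jog '[[[0,0,0,0,0,0,0.62],[0,0,0,0,0,0,0.62],[0,0,0,0,0,0,0.62],[0,0,-0.2,0,0,0,0.62],[0,0,-0.8,0,0,0,0.62],[0,0,-1,0,0,0,0.62],[0,0,-1,0,0,0,0.62],[0.8,0,-1,0,0,0,0.62],[1,0,0,0,0,0,1],[0,0,0,0,0,0,1],[0,0,0,0,0,0,1]]]' 40
python3 - <<'E'
from h import *
s=telemetry.sense();print(s['tool_pos'],s['tcp_rot'],s['finger_gap'])
a=shot('wrist');np.savez('w4.npz',im=a[0],d=a[1],K=a[2],E=a[3])
im=a[0];c=np.clip((im/255.)**0.5*255,0,255).astype(np.uint8)
cv2.imwrite('pics/w4c.png',cv2.cvtColor(c,cv2.COLOR_RGB2BGR))
E
```

```text
time: 9.5
tool_pos: [550.4, 19.5, 17.8]
tcp_rot: [-180.0, 0.0, -176.6]
ft_force: [-0.8, -0.3, -0.8]
finger_gap: 37.0
time: 10.88
tool_pos: [461.9, 14.3, 217.5]
tcp_rot: [-180.0, 0.1, -176.6]
ft_force: [0.6, -0.8, -0.4]
finger_gap: 85.6
[461.93938306  14.27216524 217.5118874 ] [-1.79986053e+02  1.19276087e-01 -1.76641824e+02] 85.64876795348293
```

View pics/w4c.png

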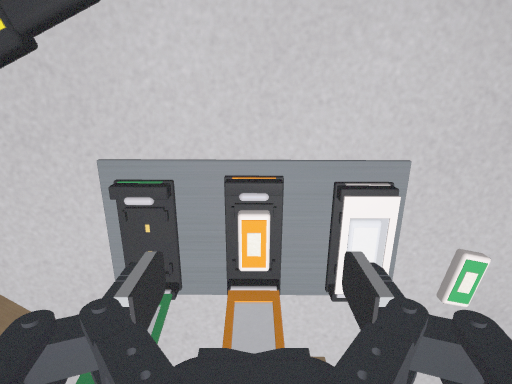

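```bash
python3 - <<'E'
from h import *
f=np.load('w4.npz');im,d,K,E=[f[k] for k in('im','d','K','E')]
H,S,V=hsv(im);m=np.zeros(H.shape,bool);m[195:285,230:278]=1
a=np.radians(3.34);X=np.array([np.cos(a),np.sin(a)]);Y=np.array([-X[1],X[0]])
for mm in(m&(S>120)&(H<25)&(V>100),m&((V>130))):
    r=rect(mm,32,K,E);print(r,(r[0]-[546.6,19.6])@X,(r[0]-[546.6,19.6])@Y)
E
python3 -m jog '[[[-0.496,0.912,0,0,0,0,1],[-0.496,0.912,0,0,0,0,1],[-0.496,0.912,0,0,0,0,1],[-0.496,0.912,0,0,0,0,1],[-0.496,0.912,0,0,0,0,1],[-0.496,0.912,0,0,0,0,1],[0,0,0.7,0,0,0.01625,1],[0,0,0.8,0,0,0.01625,1],[0,0,0.8,0,0,0,1],[0,0,0.8,0,0,0,1],[0,0,0,0,0,0,1],[0,0,0,0,0,0,1]]]' 40
python3 - <<'E'
from h import *
s=telemetry.sense();print(s['tool_pos'],s['tcp_rot'],s['finger_gap'],s['joint_pos'])
E
```

```text
(array([550.4,  18.9]), 3.4, 61.7, 29.2, (253, 242, 846)) 3.752762576148762 -0.9202027206311465
(array([548.8,  18.9]), 3.4, 73.3, 36.8, (253, 241, 1767)) 2.1554803584600837 -0.8269851415185728
time: 12.42
tool_pos: [595.0, 296.7, 62.7]
tcp_rot: [180.0, 0.1, 171.7]
ft_force: [0.2, -0.0, 0.8]
finger_gap: 85.7
[595.02995641 296.67548543  62.73640515] [1.79964563e+02 5.83541306e-02 1.71666036e+02] 85.6785814648391 [ 2.20833331e+01  2.46016134e+01  8.30108325e+01  1.06539711e-03
  7.23192903e+01 -5.95830444e+01]
```

```bash
python3 -m jog '[[[0.012,-0.014,0.5,0,0,0,1],[0,0,0.5,0,0,0,1],[0,0,0.18,0,0,0,1],[0,0,0,0,0,0,1],[0,0,0,0,0,0,0],[0,0,0,0,0,0,0],[0,0,0,0,0,0,0],[0,0,0,0,0,0,0],[0,0,0,0,0,0,0],[0,0,0,0,0,0,0]]]' 40
python3 -m jog '[[[0,0,-0.4,0,0,0,0],[0,0,-1,0,0,0,0],[0,0,-1,0,0,-0.0163,0],[0,0,-1,0,0,-0.0163,0],[0,0,-1,0,0,0,0],[0,0,-0.5,0,0,0,0],[0,0,0,0,0,0,0]]]' 40
python3 -m jog '[[[0.122,-0.899,0,0,0,0,0],[0.122,-0.899,0,0,0,0,0],[0.122,-0.899,0,0,0,0,0],[0.122,-0.899,0,0,0,0,0],[0.122,-0.899,0,0,0,0,0],[0.122,-0.899,0,0,0,0,0],[0.122,-0.899,0,0,0,0,0],[0.122,-0.899,0,0,0,0,0],[0.122,-0.899,0,0,0,0,0],[0,0,0,0,0,0,0],[0,0,0,0,0,0,0],[0,0,0,0,0,0,0]]]' 40
```

```text
time: 13.68
tool_pos: [594.0, 295.9, 3.8]
tcp_rot: [180.0, 0.1, 171.7]
ft_force: [0.0, -1.6, 6.0]
finger_gap: 37.1
time: 14.55
tool_pos: [594.5, 296.2, 251.9]
tcp_rot: [179.9, 0.3, -176.6]
ft_force: [-0.6, 0.2, -1.1]
finger_gap: 37.2
time: 16.05
tool_pos: [562.2, -110.3, 246.9]
tcp_rot: [180.0, -0.1, -176.5]
ft_force: [-0.3, 0.7, 0.2]
finger_gap: 37.2
```

```bash
python3 -m jog '[[[-0.02,-0.021,0.9,0,0,0,0],[0,0,0.9,0,0,0,0],[0,0,0.9,0,0,0,0],[0,0,0.9,0,0,0,0],[0,0,0.44,0,0,0,0],[0,0,0,0,0,0,0],[0,0,0,0,0,0,0],[0,0,0,0,0,0,0]]]' 40
python3 - <<'E'
from h import *
s=telemetry.sense();print(s['tool_pos'],s['tcp_rot'])
a=shot('wrist');np.savez('w5.npz',im=a[0],d=a[1],K=a[2],E=a[3])
im,d,K,E=a;c=np.clip((im/255.)**0.5*255,0,255).astype(np.uint8)
cv2.imwrite('pics/w5c.png',cv2.cvtColor(c,cv2.COLOR_RGB2BGR))
H,S,V=hsv(im);m=np.zeros(H.shape,bool);m[190:328,215:295]=1
print(rect(m&(S>120)&(H>40)&(H<90),s['tool_pos'][2]+14.4,K,E))
E
```

```text
time: 17.05
tool_pos: [564.9, -112.6, 47.6]
tcp_rot: [-179.9, 0.2, -176.6]
ft_force: [0.1, 0.1, -0.4]
finger_gap: 37.4
[ 564.9337747  -112.64295227   47.57410003] [-1.79937499e+02  1.71419910e-01 -1.76572990e+02]
(array([ 566.2, -113. ]), 3.5, 62.6, 29.2, (253, 262, 5111))
```

View pics/w5c.png

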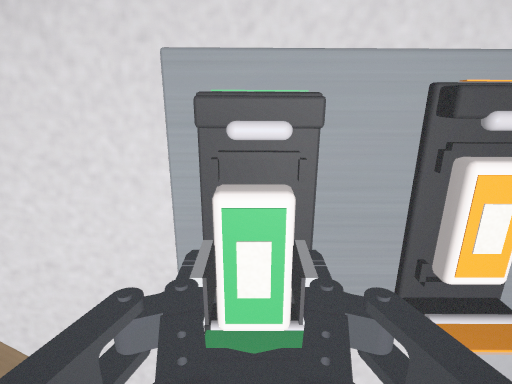

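```bash
python3 - <<'E'
from h import *
f=np.load('w5.npz');K,E=f['K'],f['E']
a=np.radians(3.34);X=np.array([np.cos(a),np.sin(a),0])
b=ray(260,130,37,K,E);r=ray(259,152,20,K,E)
print(b,b+59.8*X,r,r+46.6*X)
s=telemetry.sense();print(s['tool_pos'],s['tcp_rot'])
E
```

```text
[ 502.9016749  -113.62958881   37.        ] [ 562.60009778 -110.1455818    37.        ] [ 516.73708407 -112.94810007   20.        ] [ 563.25792866 -110.23313808   20.        ]
[ 564.74892681 -112.70339511   47.37554555] [-1.79943269e+02  1.56383866e-01 -1.76581281e+02]
```

```bash
python3 -m jog '[[[0.04,0.04,0.15,0,0,0,0],[0,0,0.15,0,0,0,0],[0,0,0,0,0,0,0],[0,0,0.14,0,0,0,0],[0,0,0.1,0,0,0,0],[0,0,0.05,0,0,0,0],[0,0,0,0,0,0,0],[0,0,0,0,0,0,0]]]' 40
```

```text
time: 18.1
tool_pos: [561.3, -110.7, 17.7]
tcp_rot: [180.0, -0.0, -176.6]
ft_force: [-10.9, 3.0, 17.1]
finger_gap: 36.9
```

```bash
python3 -m jog '[[[0.03,0,-0.03,0,0,0,0],[0,0,0,0,0,0,0],[0,0,0,0,0,0,0]]]' 40
python3 - <<'E'
from h import *
s=telemetry.sense();print(s['tool_pos'],s['tcp_rot'],s['ft_force'])
E
```

```text
time: 18.48
tool_pos: [559.9, -110.8, 17.7]
tcp_rot: [-180.0, -0.0, -176.6]
ft_force: [-2.8, 0.3, 5.3]
finger_gap: 36.8
[ 559.90177456 -110.80193453   17.73553549] [-1.79994877e+02 -1.97364183e-03 -1.76601975e+02] [-2.83926157  0.34225287  5.29739141]
```

```bash
python3 -m jog '[[[0,0,0,0,0,0,0.62],[0,0,0,0,0,0,0.62],[0,0,0,0,0,0,0.62],[0,0,-0.2,0,0,0,0.62],[0,0,-0.8,0,0,0,0.62],[0,0,-1,0,0,0,0.62],[0,0,-1,0,0,0,0.62],[0.8,0,-1,0,0,0,0.62],[1,0,0,0,0,0,0.62],[0,0,0,0,0,0,0],[0,0,0,0,0,0,0],[0,0,0,0,0,0,0]]]' 40
python3 - <<'E'
from h import *
s=telemetry.sense();print(s['tool_pos'],s['tcp_rot'],s['finger_gap'])
a=shot('wrist');np.savez('w6.npz',im=a[0],d=a[1],K=a[2],E=a[3])
im,d,K,E=a;c=np.clip((im/255.)**0.5*255,0,255).astype(np.uint8)
cv2.imwrite('pics/w6c.png',cv2.cvtColor(c,cv2.COLOR_RGB2BGR))
H,S,V=hsv(im);m=np.zeros(H.shape,bool);m[180:300,225:290]=1
print(rect(m&(S>120)&(H>40)&(H<90),32,K,E)); W=world(d,K,E)
E
```

```text
time: 19.98
tool_pos: [471.8, -116.1, 216.7]
tcp_rot: [-180.0, 0.0, -176.6]
ft_force: [0.0, 0.1, 0.7]
finger_gap: 0.3
[ 471.81640351 -116.05981892  216.70053255] [-1.79993234e+02  3.13064183e-02 -1.76586786e+02] 0.27335206296803527
(array([ 540.8, -112.4]), -86.5, 27.1, 21.6, (253, 228, 356))
```

View pics/w6c.png

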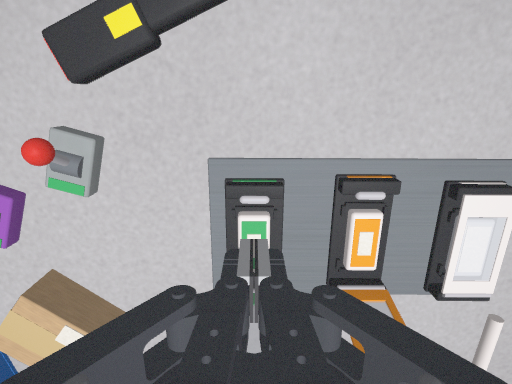

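The green tag lies in its bay, with its face front edge at (253,220). The orange tag is at (365,239), and the grey switch shows its knob at (38,151). Next I'll swing the green cover from behind with shut fingers.

```bash
python3 -m jog '[[[-0.826,0,-0.37,0,0,0,0],[-0.826,0,0,0,0,0,0],[-0.826,0,0,0,0,0,0],[-0.826,0,0,0,0,0,0],[-0.826,0,0,0,0,0,0],[0,0,0,0,0,0,0],[0,0,0.7,0,0,0,0],[0,0,0.7,0,0,0,0],[0,0,0.7,0,0,0,0],[0,0,0,0,0,0,0],[0,0,0,0,0,0,0]]]' 40
python3 - <<'E'
from h import *
s=telemetry.sense();p=s['tool_pos'];d=p-np.array([563,-110.7,0]);a=np.radians(3.34)
print(p,'xprime',d[0]*np.cos(a)+d[1]*np.sin(a),'yp',-d[0]*np.sin(a)+d[1]*np.cos(a),s['ft_force'])
E
```

```text
time: 21.4
tool_pos: [677.7, -103.9, 131.5]
tcp_rot: [-180.0, 0.1, -176.6]
ft_force: [-0.0, 0.7, 0.6]
finger_gap: 0.3
[ 677.70107607 -103.92103766  131.48837722] xprime 114.90119225962025 yp 0.08484960641223704 [-0.00261075  0.66332632  0.63656995]
```

```bash
python3 -m jog '[[[0.42,0,0,0,0,0,0],[0.42,0,0,0,0,0,0],[0.32,0,0,0,0,0,0],[0.37,0,0,0,0,0,0],[0.37,0,0,0,0,0,0],[0.54,0,0.22,0,0,0,0],[0.45,0,0.41,0,0,0,0],[0.22,0,0.35,0,0,0,0],[0.16,0,0.39,0,0,0,0],[0,0,0,0,0,0,0]]]' 40
python3 -m jog '[[[0.06,0,0.25,0,0,0,0],[0,0,0,0,0,0,0],[0,0,0,0,0,0,0]]]' 40
```

```text
time: 22.65
tool_pos: [514.1, -113.7, 62.5]
tcp_rot: [-180.0, 0.1, -176.6]
ft_force: [-0.1, 0.1, 1.0]
finger_gap: -0.1
time: 23.02
tool_pos: [511.8, -113.9, 49.8]
tcp_rot: [-180.0, 0.1, -176.6]
ft_force: [2.2, -0.2, 3.1]
finger_gap: 0.2
```

Force is rising as expected, so the cover is under the fingers. I'll press it down now.

```bash
python3 -m jog '[[[0.02,0,0.08,0,0,0,0],[0,0,0.08,0,0,0,0],[0,0,0.06,0,0,0,0],[0,0,0,0,0,0,0]]]' 40
python3 -m jog '[[[0,0,0.04,0,0,0,0],[0,0,0,0,0,0,0]]]' 40
```

```text
time: 23.52
tool_pos: [509.4, -113.7, 39.3]
tcp_rot: [180.0, -0.1, -176.6]
ft_force: [-11.0, 2.4, 22.0]
finger_gap: -0.3
time: 23.78
tool_pos: [509.5, -113.9, 38.8]
tcp_rot: [-180.0, -0.1, -176.6]
ft_force: [-18.4, 4.2, 37.1]
finger_gap: -0.0
```

```bash
python3 -m jog '[[[0,0,-0.2,0,0,0,0],[0,0,-1,0,0,0,0],[0,0,-1,0,0,0,0],[0,0,-1,0,0,0,0],[0,0,-0.7,0,0,0,0],[0,0,0,0,0,0,0],[0,0,0,0,0,0,0]]]' 40
python3 - <<'E'
from h import *
s=telemetry.sense();p=s['tool_pos'];print(p)
a=shot('wrist');np.savez('w7.npz',im=a[0],d=a[1],K=a[2],E=a[3])
im,d,K,E=a;c=np.clip((im/255.)**0.5*255,0,255).astype(np.uint8)
cv2.imwrite('pics/w7c.png',cv2.cvtColor(c,cv2.COLOR_RGB2BGR))
B=np.array([550.3,19.5,0]);an=np.radians(3.34);d=p-B
print('o xp',d[0]*np.cos(an)+d[1]*np.sin(an),'yp',-d[0]*np.sin(an)+d[1]*np.cos(an))
E
```

```text
time: 24.65
tool_pos: [509.3, -113.5, 229.5]
tcp_rot: [180.0, -0.1, -176.6]
ft_force: [-0.1, 0.5, -1.1]
finger_gap: 0.4
[ 509.2745392  -113.48621505  229.49630963]
o xp -48.70368251870898 yp -130.37013897708877
```

View pics/w7c.png

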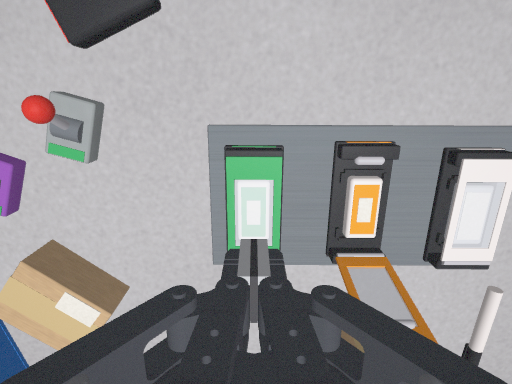

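The green cover is shut over its tag, seen at (253,198). Next is the orange cover.

```bash
python3 -m jog '[[[-0.655,0.522,-0.1,0,0,0,0],[-0.655,0.522,0,0,0,0,0],[-0.655,0.522,0,0,0,0,0],[-0.655,0.522,0,0,0,0,0],[-0.655,0.522,0,0,0,0,0],[0,0,0,0,0,0,0],[0,0,0.69,0,0,0,0],[0,0,0.69,0,0,0,0],[0,0,0.69,0,0,0,0],[0,0,0,0,0,0,0],[0,0,0,0,0,0,0]]]' 40
python3 - <<'E'
from h import *
s=telemetry.sense();p=s['tool_pos'];d=p-np.array([550.3,19.5,0]);a=np.radians(3.34)
print(p,'xprime',d[0]*np.cos(a)+d[1]*np.sin(a),'yp',-d[0]*np.sin(a)+d[1]*np.cos(a),s['ft_force'])
E
```

```text
time: 26.08
tool_pos: [665.6, 25.9, 133.2]
tcp_rot: [-180.0, 0.0, -176.6]
ft_force: [-0.1, -0.5, 0.8]
finger_gap: 0.0
[665.60062567  25.85499285 133.19289634] xprime 115.47502257298237 yp -0.3733300807249007 [-0.09637504 -0.53845992  0.80551357]
```

```bash
python3 -m jog '[[[0.43,0,0.04,0,0,0,0],[0.42,0,0,0,0,0,0],[0.32,0,0,0,0,0,0],[0.37,0,0,0,0,0,0],[0.37,0,0,0,0,0,0],[0.54,0,0.22,0,0,0,0],[0.45,0,0.41,0,0,0,0],[0.22,0,0.35,0,0,0,0],[0.16,0,0.39,0,0,0,0],[0,0,0,0,0,0,0],[0.06,0,0.25,0,0,0,0],[0,0,0,0,0,0,0]]]' 40
python3 -m jog '[[[0.02,0,0.08,0,0,0,0],[0,0,0.08,0,0,0,0],[0,0,0.08,0,0,0,0],[0,0,0.03,0,0,0,0],[0,0,0,0,0,0,0]]]' 40
```

```text
time: 27.58
tool_pos: [499.9, 16.3, 50.0]
tcp_rot: [-180.0, 0.1, -176.6]
ft_force: [1.6, -0.4, 1.2]
finger_gap: 0.2
time: 28.2
tool_pos: [497.7, 16.3, 38.8]
tcp_rot: [-180.0, -0.1, -176.6]
ft_force: [-19.5, -0.6, 38.3]
finger_gap: 0.1
```

```bash
python3 -m jog '[[[0,0,-0.2,0,0,0,0],[0,0,-1,0,0,0,0],[0,0,-1,0,0,0,0],[0,0,-1,0,0,0,0],[0,0,-0.7,0,0,0,0],[0,0,0,0,0,0,0]]]' 40
python3 - <<'E'
from h import *
L=[]
for n in('w6','w7'):
    f=np.load(n+'.npz');im,d,K,E=[f[k] for k in('im','d','K','E')]
    H,S,V=hsv(im);m=np.zeros(H.shape,bool);m[80:205,15:115]=1
    r=m&(S>150)&((H<8)|(H>172));g=m&(S>100)&(H>40)&(H<90)
    print(n,'knob@75',rect(r,75,K,E)[0],'mark',rect(g,25,K,E)[:4])
    v,u=np.nonzero(r);o=E[:3,3];q=ray(u.mean(),v.mean(),0,K,E)-o;L.append((o,q/np.linalg.norm(q)))
    W=world(d,K,E);print('base',rect(m&(S<60)&(W[...,2]>19)&(W[...,2]<31),25,K,E))
A=sum(np.eye(3)-np.outer(q,q) for o,q in L);b=sum((np.eye(3)-np.outer(q,q))@o for o,q in L);print('tri',np.linalg.solve(A,b))
s=telemetry.sense();print(s['tool_pos'],s['tcp_rot'])
a=shot('top');im,d,K,E=a;np.savez('top2.npz',im=im,d=d,K=K,E=E)
H,S,V=hsv(im)
W=world(d,K,E)
for n,b in(('green',(278,165,312,226)),('orange',(244,165,274,226)),('white',(211,165,240,226))):
    P=W[b[1]:b[3],b[0]:b[2]].reshape(-1,3);print(n,np.percentile(P[:,2],[50,95,99]).round(1))
E
```

```text
time: 28.95
tool_pos: [499.7, 16.2, 234.2]
tcp_rot: [-180.0, 0.3, -176.6]
ft_force: [0.7, -0.1, -1.0]
finger_gap: 0.2
w6 knob@75 [ 455.  -319.8] mark (array([ 503.5, -328.6]), 78.3, 40.6, 12.3)
base (array([ 475.6, -319.5]), -12.3, 71.1, 52.6, (74, 156, 1881))
w7 knob@75 [ 454.3 -319.9] mark (array([ 503.2, -328.7]), 77.8, 40.7, 12.4)
base (array([ 476.1, -319.7]), -12.2, 70.4, 52.7, (74, 121, 1878))
tri [ 453.66426353 -316.46775626   80.06968426]
[499.65049899  16.22557593 234.18581657] [-179.95898033    0.31535861 -176.59485267]
green [ 36.6 649.9 651.8]
orange [631.2 645.8 647.1]
white [ 36.7 650.4 652.3]
```

```bash
python3 -m jog '[[[0,0,0,0,0,0.0217,0],[0,0,0,0,0,0.0217,0],[0.091,-0.953,0,0,0,0,0],[0.091,-0.953,0,0,0,0,0],[0.091,-0.953,0,0,0,0,0],[0.091,-0.953,0,0,0,0,0],[0.091,-0.953,0,0,0,0,0],[0.091,-0.953,0,0,0,0,0],[0.091,-0.953,0,0,0,0,0],[0,0,0,0,0,0,0],[0,0,0,0,0,0,0],[0,0,0,0,0,0,0]]]' 40
python3 - <<'E'
from h import *
a=shot('wrist');im,d,K,E=a;c=np.clip((im/255.)**0.5*255,0,255).astype(np.uint8)
cv2.imwrite('pics/w8c.png',cv2.cvtColor(c,cv2.COLOR_RGB2BGR))
H,S,V=hsv(im)
r=(S>150)&((H<8)|(H>172)&(H<179.5));W=world(d,K,E)
n,l,s,ce=cv2.connectedComponentsWithStats(r.astype(np.uint8))
for k in range(1,n):
    if s[k,4]>60:print(s[k],ce[k],ray(*ce[k],75,K,E),np.median(W[l==k],0))
print(telemetry.sense()['tool_pos'],telemetry.sense()['tcp_rot'])
E
```

```text
time: 30.5
tool_pos: [396.3, -301.7, 230.1]
tcp_rot: [179.9, -0.1, 167.9]
ft_force: [0.2, -0.2, -0.7]
finger_gap: 0.0
[104 107  30  28 651] [118.64976959 120.33333333] [ 313.71660814 -415.15742786   75.        ] [ 313.99701382 -410.47337419   85.38238092]
[240 222  24  17 337] [251.35608309 231.24035608] [ 452.23454694 -316.26822308   75.        ] [ 447.02383718 -314.6247062    86.8406733 ]
[ 396.47161469 -301.76964286  230.38814344] [ 1.79965173e+02 -3.61103302e-02  1.67866184e+02]
```

View pics/w8c.png

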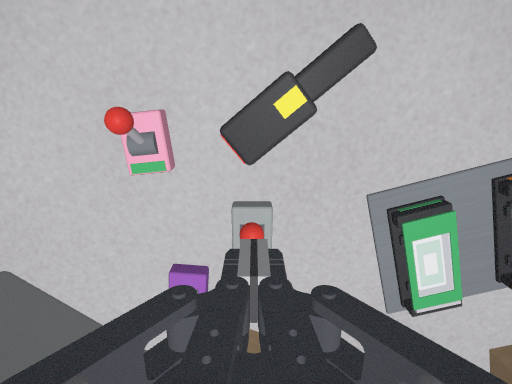

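The knob is straight ahead of the fingers at (251,231). The pink look-alike is well off to the side.

```bash
python3 -m jog '[[[0,-0.03,0.81,0,0,0,0],[0,0,0.81,0,0,0,0],[0,0,0.81,0,0,0,0],[0,0,0.81,0,0,0,0],[0,0,0,0,0,0,0],[-0.4,0,0,0,0,0,0],[-0.3,0,0,0,0,0,0],[-0.3,0,0,0,0,0,0],[-0.3,0,0,0,0,0,0],[-0.3,0,0,0,0,0,0],[0,0,0,0,0,0,0],[0,0,0,0,0,0,0]]]' 40
python3 -m jog '[[[-0.08,0,0,0,0,0,0],[0,0,0,0,0,0,0]]]' 40
```

```text
time: 32.05
tool_pos: [474.4, -321.4, 70.2]
tcp_rot: [-180.0, 0.1, 167.8]
ft_force: [0.8, -0.9, 0.4]
finger_gap: -0.3
time: 32.3
tool_pos: [478.0, -322.2, 69.1]
tcp_rot: [-180.0, 0.0, 167.8]
ft_force: [-0.1, 1.2, -0.4]
finger_gap: -0.2
```

```bash
python3 -m jog '[[[-0.08,0,0,0,0,0,0],[0,0,0,0,0,0,0]]]' 40
python3 -m jog '[[[0.3,0,0,0,0,0,0],[0.6,0,-0.4,0,0,0,0],[0,0,-1,0,0,0,0],[0,0,-1,0,0,0,0],[0,0,-1,0,0,0,0],[1,0,0,0,0,0,0],[1,0,0,0,0,0,0],[0,0,0,0,0,0,0]]]' 40
python3 - <<'E'
from h import *
im,d,K,E=shot('wrist');c=np.clip((im/255.)**0.5*255,0,255).astype(np.uint8)
cv2.imwrite('pics/w9.png',cv2.cvtColor(c,cv2.COLOR_RGB2BGR))
s=shot('scene','scene2.png');H,S,V=hsv(s[0]);W=world(s[1],s[2],s[3])
m=np.zeros(H.shape,bool);m[160:200,125:165]=1;r=m&(S>150)&((H<8)|(H>172))
print('knob',r.sum(),W[r].mean(0) if r.any() else None)
for n,y in(('green',(195,175,230,232)),('orange',(240,170,275,222)),('white',(278,165,318,215))):
    P=W[y[1]:y[3],y[0]:y[2]].reshape(-1,3);print(n,np.percentile(P[:,2],[50,95,100]).round(1))
v=cv2.resize(s[0][90:250,60:360],None,fx=2.6,fy=2.6,interpolation=cv2.INTER_CUBIC)
cv2.imwrite('pics/s2c.png',cv2.cvtColor(v,cv2.COLOR_RGB2BGR))
E
```

```text
time: 32.55
tool_pos: [480.8, -322.8, 68.5]
tcp_rot: [180.0, -0.2, 167.8]
ft_force: [-6.5, 2.1, 3.0]
finger_gap: -0.2
time: 33.55
tool_pos: [338.0, -291.8, 238.8]
tcp_rot: [-180.0, -0.0, 167.7]
ft_force: [0.2, -0.8, -0.2]
finger_gap: -0.4
knob 41 [ 510.84525047 -323.64221389   82.57998049]
green [  13.6   42.4 1013.6]
orange [  16.4   42.4 1013.6]
white [  12.2   42.2 1013.6]
```

View pics/s2c.png

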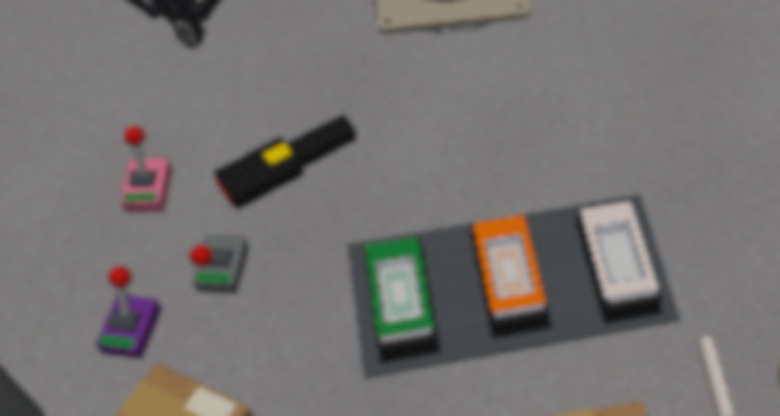

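All three covers are shut, with the tags visible under the windows. The switch knob at (200,255) in the crop now leans to the rear, and the robot is clear of everything.

```bash
python3 -c "
from bench import job;print(job.hand_in())"
```

```text
the job is handed in; nothing more can be done
None
```

Both tags are lying in the cradles of their own colour, both covers are pressed shut, and the grey switch is flipped on. I handed the job in at about 33.6 s of the 72 s; the hand-in gave no verdict.

**Last checks:**
- **Covers:** the green, orange and white covers all read about 42 mm high in the scene camera, so all three are shut. I pressed green and orange with about 37 N at 39 mm height, and the final picture, taken after I let go, shows them still down.
- **Tags:** the images put the orange tag within about 2 mm of its bay centre and the green tag about 2–3 mm towards the front. Both are visible through the windows.
- **Switch:** the knob went from x ≈ 450 to x ≈ 511 mm, and I felt it reach its stop at about 6.5 N.
- **Bystanders:** I saw no bystander moved in the later pictures, but I did not measure their positions again.

**What did not go cleanly:**
- **Green placing:** lowering the green tag gave side contact of about 11 N, probably from pressing on the floor or ridge. I backed off 1.5 mm before letting go.
- **Top-camera height check:** after the orange cover was pressed, the arm blocked the top camera. I threw that check out and used the scene camera instead.
- **Picture count:** I viewed 11 pictures, more than the planned 8 but within the limit of 12.

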